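# Turn the reversible stage plate white side up on the light base

## Robot

A 6-joint arm with a two-finger parallel gripper is mounted at the origin on the work surface. World frame = base frame: x ahead of the robot, y to its left, z up, the work surface at z = 0. Lengths are in mm, angles in rad, forces in N, time in s.
With the tool pointing down it reaches from about 350 to 775 mm from the base axis. Payload 7.3 kg.
Tool frame: the origin (TCP) lies at the very end of the fingers, on their centre line; the grasp point (between the pads) lies bot.grip_point_offset behind it (bot.grip_point_offset is the distance from the TCP to the grasp point, in mm); z points along the fingers, y is the line along which they close (so a half turn about z gives the same grasp; the last joint's range is limited). The gripper opens to 92 mm and grips with 3 to 60 N. Pads are 19 mm wide; open, the fingers measure 130 mm over their backs; the gripper's body (75 mm by 190 mm) begins 47 mm behind the grasp point.
Start: joints at [-1.356, 0.342, 1.524, -0, 1.275, -0.146], TCP at [185.36, -491.209, 226.741] pointing down, gripper open.
Joint ranges: [-2.53, 2.53], [-0.77, 2.02], [0.04, 2.7], [-1, 4.14], [0.28, 2.66], [-3.11, 3.11]. Speed limits (rad/s): [2.57, 2.57, 3.14, 3.14, 3.14, 3.14].

## Interface

Orientations are given as [roll, pitch, yaw] about the fixed x, y, z axes, in that order (R = Rz(yaw) Ry(pitch) Rx(roll)).
In Python, from plant import bot gives the robot as it stands. The module is installed in compiled form; this text tells all that it offers.
- The arm moves only by the tool carry_out, never from a script. Its argument "plan" is a list of rows, each an object of numbers: "tx", "ty", "tz": the shift along the world's x, y, z in mm; "rx", "ry", "rz": the turn, a rotation vector about the world's x, y, z in rad. A call has 1 to 12 rows; each row shifts and turns the commanded pose from where the row before left it; what a row does not reach is not made up. A row lasts 1/10 s, in which the tool goes at most 50 mm and 8.59 degrees, less where a joint would pass 70% of its speed; a pose out of reach is approached as far as the arm can. A call with a gripper value outside its range is refused whole. "gripper" is the closure, from 0 (fully open) to 1 (shut), set as the call begins (left out, the last holds). The fingers move at their own pace and stop on an object; the grip force is fixed at half the most. Time passes only in rows, so rows that do not move let the fingers close. It gives the time, the measured TCP pose, the force, the opening and the grip force at its end, in the units of the state.
- bot.get_obs(): the state, without advancing time (a new reading comes with each control period).
- bot.capture(name): name is "side" or "top" or "wrist"; returns the picture (384x512x3 uint8, red, green, blue); there is no depth.
- bot.camera_model(name): a dict with "camera_matrix" (3x3 intrinsics, pixels), "R" (3x3) and "t" (3): a world point X has camera coordinates R X + t. Camera axes: x right, y down, z forward; pixel columns grow to the right and rows downward; lengths in mm; the calibration is good to about 2 mm. A picture is of the moment at which its call begins: read the wrist's pose just before it. camera_model takes no time and is no camera call; for the wrist camera it gives the pose at the moment of the call.
- bot.close_job(): hands the job in; it is judged then, once.
The state is a dict: "time": time; "joint_positions": joint angles; "dq": joint speeds; "tau": joint torques, N m; "tool_pos": TCP position; "tcp_rot": TCP orientation; "contact_force": force on the tool from outside, world axes, zero at the start; "moment": the same for the moment, N m; "grip_width": finger opening in mm; "finger_force": force on a finger pad.
Only numpy, scipy, OpenCV 4.12 (cv2) and the standard library are available. Lean on these libraries where they do the work, as an engineer would, in place of code of your own. Each camera call takes 0.05 s, during which the arm holds its last target. There are 200 camera calls.

## Task

The reversible plate lies black side up on its blue-backed rest and is too wide to grasp. Pry up its overhanging edge and tip it up until it leans against the rest's back, then take it over to the light base and lower it white side up onto the top, lying flat, with its long edge right up against the red stop rail and centred along the rail. Never let the plate drop or fall over, leave the other things where they are, and let go at the end.

Things in the scene. Friction and masses are not known exactly. Their poses are not given: they have to be found in the camera images.
- plate: the reversible plate: a loose rigid slab 130 mm (its x) by 110 mm (its y) by 8 mm thick (its z), about 0.24 kg (0.17 to 0.34); its +z face is black, its -z face is white, rim grey. The body's origin is the slab's centre. At the start black is up and it lies on the rest with its y axis roughly along the rest's y
- plate_center (a point): the centre of the plate (middle of its thickness), axes as the plate
- rest: fixed plate rest; origin at bench level. An aluminium block, 45 mm high, spans x -70 to 70 and y -35 to 45 mm of its frame. A blue back-rest, 140 mm long in x and 10 mm thick, rises from the block's top at y = 45 mm, leaning back 12 degrees (0.21 rad) towards +y, its top 110 mm above the bench; a groove 13 mm wide and 4 mm deep runs along its foot. The plate overhangs the block's -y side by 30 to 40 mm, with 45 mm of free height below
- rest_corner (a point): middle of the line where the back-rest's front meets the block's top, 45 mm above the bench; axes as the rest. The plate's +y edge starts 0 to 10 mm short of it. Tipped up about that edge, the plate leans stably on the back-rest, its foot in the groove, its free edge about 150 mm above the bench, the upper 40 mm clear above the back-rest
- lightbase: fixed grey light base; origin at bench level. Its flat top is 50 mm above the bench and spans x -80 to 80, y -55 to 35 mm of its frame. A red stop rail, 160 mm long in x, 8 mm wide, 10 mm high, stands on the top along its -y edge, inner face at y = -45 mm. The plate at home overhangs the top by 30 mm on the +y side
- stop_corner (a point): middle of the line where the red rail's inner face meets the light base's top; axes as the light base
- plate_home (a point): where the plate's centre must end: 55 mm from the rail's inner face, midway along the rail, 54 mm above the bench; axes as the light base (the plate's x runs along the rail)
- tipbox: bystander: orange tip box with clear lid, 85 x 120 x 75 mm, origin under its centre
- flask: bystander: lying clear culture flask with green cap, 80 x 150 x 30 mm, origin under its body
- media: bystander: bottle with orange cap, 72 mm diameter, 160 mm high, origin under its centre
- beaker: bystander: clear beaker, 68 mm diameter, 85 mm high, origin under its centre
- dishes: bystander: two stacked clear dishes, 55 mm diameter, 29 mm high, origin under the centre
- tuberack: bystander: blue rack with capped tubes, 50 x 140 x 73 mm, origin under its centre
- marker: bystander: black and blue marker pen lying down, 125 mm long, origin under its middle

How it is judged:
By the outcome, as a careful person would: the job done as asked, in the order asked, and still so for the second after the job is handed in, with the robot touching nothing.
It also fails if it takes over 72 s, if anything falls off the work surface, if the arm or the gripper's body presses on something with over 40 N, if the wrist force passes 120 N, or if a joint passes its speed limit or range.

## Working session

There is one attempt and no reset: what is moved stays moved. The work goes in short steps, Python scripts to look and compute and a tool call to move; the robot and the scene stay as the last step left them, time stands still between calls to the robot, and variables do not carry over. Pictures are saved under pics/ and viewed, at most 10 in all, crops included, and the job is handed in when it is done.

Besides the shell and the picture viewer there is one more tool, called after "Emit:" by a JSON object that holds its "name" and its "arguments". carry_out: Moves the arm, as the interface text tells. Its arguments: {"type":"object","properties":{"plan":{"type":"array"},"gripper":{"type":"number"}},"required":["plan"]}

```bash
mkdir -p pics; python3 - <<'E'
from plant import bot
import cv2,numpy as np
for n in ("top","side"):
    im=bot.capture(n); cv2.imwrite(f"pics/{n}0.png",im[:,:,::-1])
    m=bot.camera_model(n); print(n,np.round(m["camera_matrix"],1).tolist(),np.round(m["R"],3).tolist(),np.round(m["t"],1).tolist())
o=bot.get_obs();print(o["time"],o["tool_pos"],o["tcp_rot"],o["grip_width"],bot.grip_point_offset)
E
```

```text
top [[392.3, 0.0, 260.2], [0.0, 392.3, 188.7], [0.0, 0.0, 1.0]] [[-0.001, -1.0, 0.012], [-0.994, -0.001, -0.108], [0.108, -0.012, -0.994]] [32.4, 593.8, 1026.2]
side [[352.2, 0.0, 257.4], [0.0, 352.2, 194.0], [0.0, 0.0, 1.0]] [[0.785, -0.62, -0.018], [-0.429, -0.522, -0.737], [0.448, 0.586, -0.676]] [-439.0, 335.6, 555.1]
0.1 [ 185.28537208 -490.83096826  226.10763086] [-3.14022187e+00 -2.16043752e-04  3.60794538e-01] 91.72130333136356 18.8
```

View pics/top0.png

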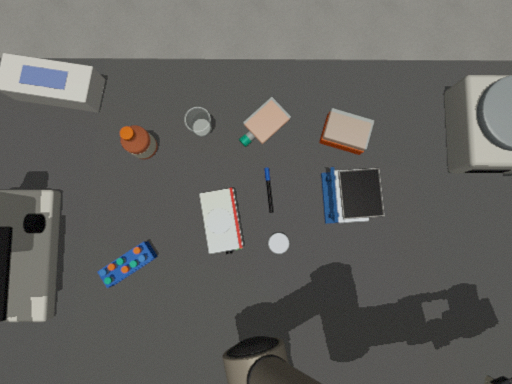

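View pics/side0.png

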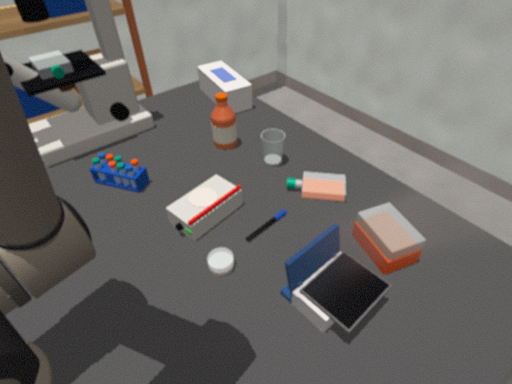

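The top view shows the rest with the plate at about (352,195), its blue back to the left (+y). The light base is at about (222,220), with the red rail on its right (-y). The side view agrees.

```bash
cat > h.py <<'E'
import numpy as np,cv2
from plant import bot
def ray(n,uv,z):
    m=bot.camera_model(n);R=np.array(m["R"]);t=np.array(m["t"]).ravel();K=np.array(m["camera_matrix"])
    uv=np.atleast_2d(np.array(uv,float));d=(R.T@np.linalg.inv(K)@np.c_[uv,np.ones(len(uv))].T).T
    c=-R.T@t
    return c+d*((z-c[2])/d[:,2])[:,None]
def proj(n,X):
    m=bot.camera_model(n);p=(np.array(m["R"])@np.atleast_2d(X).T).T+np.array(m["t"]).ravel();q=(np.array(m["camera_matrix"])@p.T).T
    return q[:,:2]/q[:,2:]
def mask(im,lo,hi,roi=None,lower=1):
    h=cv2.cvtColor(im,cv2.COLOR_RGB2HSV);m=cv2.inRange(h,np.array(lo),np.array(hi))
    if roi: k=np.zeros_like(m);k[roi[1]:roi[3],roi[0]:roi[2]]=255;m&=k
    return m
def big(m):
    c,_=cv2.findContours(m,cv2.RETR_EXTERNAL,cv2.CHAIN_APPROX_NONE);return max(c,key=cv2.contourArea)
def rect(n,c,z):
    p=ray(n,c[:,0,:],z)[:,:2].astype(np.float32);return cv2.minAreaRect(p)
E
python3 - <<'E'
from h import *
im=cv2.imread("pics/top0.png")[:,:,::-1].copy()
print("rail",rect("top",big(mask(im,[0,150,80],[8,255,255],(195,180,250,260))|mask(im,[172,150,80],[180,255,255],(195,180,250,260))),60))
print("basewhite",rect("top",big(mask(im,[0,0,120],[180,60,255],(195,180,250,260))),50))
print("blue",rect("top",big(mask(im,[100,130,40],[125,255,255],(315,160,345,230))),80))
m=mask(im,[0,0,0],[180,255,28],(333,160,395,225));c=big(m);print("black",rect("top",c,53),c[:,0].min(0),c[:,0].max(0))
a=cv2.resize(im[150:240,310:400],None,fx=4.4,fy=4.4,interpolation=cv2.INTER_CUBIC);b=cv2.resize(im[175:265,190:280],None,fx=4.4,fy=4.4,interpolation=cv2.INTER_CUBIC)
cv2.imwrite("pics/z1.png",np.clip(np.hstack([a,b])*1.6,0,255).astype(np.uint8)[:,:,::-1])
for n,u,z in [("tube",(127,265),60),("dish",(279,243),20),("marker",(269,190),0),("tip",(347,131),70),("flask",(267,120),30),("media",(135,140),120)]: print(n,ray("top",u,z).round())
E
```

```text
rail ((515.8638916015625, 97.52359771728516), (156.0737762451172, 4.954647064208984), 10.001073837280273)
basewhite ((507.39752197265625, 141.96327209472656), (162.0210723876953, 81.27039337158203), 10.015860557556152)
blue ((573.5400390625, -144.54849243164062), (142.48098754882812, 33.659000396728516), 3.8664848804473877)Traceback (most recent call last):
  File "<stdin>", line 6, in <module>
  File "h.py", line 16, in big
    c,_=cv2.findContours(m,cv2.RETR_EXTERNAL,cv2.CHAIN_APPROX_NONE);return max(c,key=cv2.contourArea)
                                                                           ~~~^^^^^^^^^^^^^^^^^^^^^^^
ValueError: max() iterable argument is empty
```

```bash
python3 - <<'E'
from h import *
im=cv2.imread("pics/top0.png")[:,:,::-1].copy()
g=im.max(2);print(g[195,328:400].tolist());print(g[160:228,360].tolist())
m=mask(im,[0,0,0],[180,255,22],(337,160,395,225))
a=cv2.resize(im[150:240,310:400],None,fx=4.4,fy=4.4,interpolation=cv2.INTER_CUBIC);b=cv2.resize(im[175:265,190:280],None,fx=4.4,fy=4.4,interpolation=cv2.INTER_CUBIC)
cv2.imwrite("pics/z1.png",np.clip(np.hstack([a,b])*1.6,0,255).astype(np.uint8)[:,:,::-1])
for n,u,z in [("tube",(127,265),60),("dish",(279,243),20),("marker",(269,190),0),("tip",(347,131),70),("flask",(267,120),30),("media",(135,140),120)]: print(n,ray("top",u,z).round())
E
```

```text
[96, 87, 86, 83, 107, 136, 136, 146, 179, 207, 206, 190, 125, 117, 87, 51, 51, 48, 58, 52, 54, 54, 46, 50, 50, 51, 53, 49, 49, 47, 46, 51, 49, 48, 48, 45, 50, 42, 48, 45, 49, 48, 43, 46, 47, 51, 47, 46, 44, 44, 47, 42, 62, 91, 106, 92, 87, 90, 90, 91, 91, 89, 90, 92, 90, 92, 88, 89, 90, 89, 91, 89]
[89, 89, 88, 89, 90, 90, 88, 88, 82, 134, 88, 48, 42, 40, 49, 44, 42, 46, 46, 50, 48, 47, 49, 47, 45, 47, 47, 49, 52, 51, 48, 48, 51, 50, 50, 49, 53, 47, 51, 47, 52, 48, 51, 52, 51, 52, 52, 50, 47, 54, 50, 50, 52, 52, 52, 53, 78, 149, 200, 208, 208, 147, 91, 84, 90, 90, 88, 90]
tube [[394. 374.  60.]]
dish [[448. -18.  20.]]
marker [[594.   8.   0.]]
tip [[ 744. -197.   70.]]
flask [[784.  14.  30.]]
media [[706. 346. 120.]]
```

View pics/z1.png

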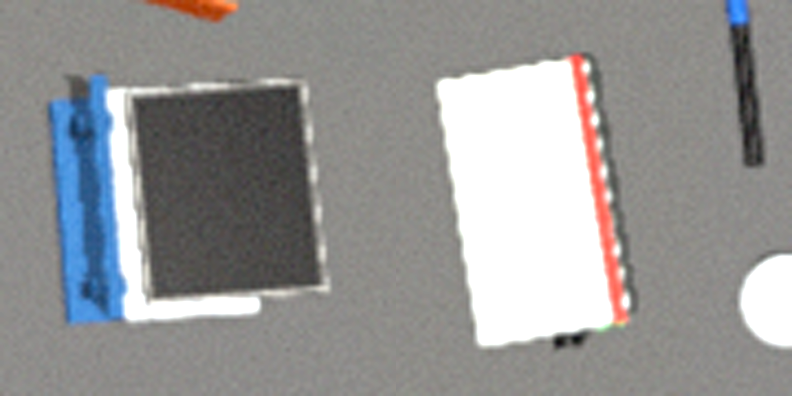

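The zoom shows the plate's corners at about (339.5,170.5), (379,168.6), (384,215.5) and (344,217.7) in the full image, with the light base's rail and white top clearly outlined.

```bash
python3 - <<'E'
from h import *
P=ray("top",[(339.5,170.5),(378.9,168.6),(384.1,215.5),(344.1,217.7)],53);print(P.round(1),cv2.minAreaRect(P[:,:2].astype(np.float32)))
# rest white block -x side / front corner of block & back foot: crop px
s=lambda a,b:(310+a/4.4,150+b/4.4)
print("block corner -x,-y / -x,+y ; backrest top front corners", ray("top",[s(258,314),s(126,320),s(106,88)],45).round(1),ray("top",[s(106,76),s(126,318)],110).round(1))
im=cv2.imread("pics/side0.png");a=cv2.resize(im[215:345,270:400],None,fx=4.4,fy=4.4,interpolation=cv2.INTER_CUBIC)
print(bot.get_obs()["joint_positions"])
E
```

```text
[[ 640.4 -178.6   53. ]
 [ 645.7 -284.2   53. ]
 [ 520.7 -293.7   53. ]
 [ 515.  -187.9   53. ]] ((580.5773315429688, -236.17633056640625), (127.88156127929688, 105.93856048583984), 4.233421802520752)
block corner -x,-y / -x,+y ; backrest top front corners [[ 505.5 -254.7   45. ]
 [ 502.  -174.9   45. ]
 [ 643.  -165.8   45. ]] [[ 639.7 -152.8  110. ]
 [ 501.7 -161.2  110. ]]
[-1.35599409e+00  3.42664472e-01  1.52492406e+00  1.49806852e-05
  1.27539175e+00 -1.45996819e-01]
```

Emit:
{"name": "carry_out", "arguments": {"plan": [{"tx": 33, "ty": 18, "tz": -3, "rz": -0.0244}, {"tx": 33, "ty": 18, "tz": -3, "rz": -0.0244}, {"tx": 33, "ty": 18, "tz": -3, "rz": -0.0244}, {"tx": 33, "ty": 18, "tz": -3, "rz": -0.0244}, {"tx": 33, "ty": 18, "tz": -3, "rz": -0.0244}, {"tx": 33, "ty": 18, "tz": -3, "rz": -0.0244}, {"tx": 33, "ty": 18, "tz": -3, "rz": -0.0244}, {"tx": 33, "ty": 18, "tz": -3, "rz": -0.0244}, {"tx": 33, "ty": 18, "tz": -3, "rz": -0.0244}, {"tx": 33, "ty": 18, "tz": -3, "rz": -0.0244}, {"tx": 33, "ty": 18, "tz": -3, "rz": -0.0244}, {"tx": 33, "ty": 18, "tz": -3, "rz": -0.0244}], "gripper": 0}}

```text
invalid input at $.plan[0]: expected keys tx, ty, tz, rx, ry, rz
```

Emit:
{"name": "carry_out", "arguments": {"plan": [{"tx": 33, "ty": 18, "tz": -3, "rx": 0, "ry": 0, "rz": -0.0244}, {"tx": 33, "ty": 18, "tz": -3, "rx": 0, "ry": 0, "rz": -0.0244}, {"tx": 33, "ty": 18, "tz": -3, "rx": 0, "ry": 0, "rz": -0.0244}, {"tx": 33, "ty": 18, "tz": -3, "rx": 0, "ry": 0, "rz": -0.0244}, {"tx": 33, "ty": 18, "tz": -3, "rx": 0, "ry": 0, "rz": -0.0244}, {"tx": 33, "ty": 18, "tz": -3, "rx": 0, "ry": 0, "rz": -0.0244}, {"tx": 33, "ty": 18, "tz": -3, "rx": 0, "ry": 0, "rz": -0.0244}, {"tx": 33, "ty": 18, "tz": -3, "rx": 0, "ry": 0, "rz": -0.0244}, {"tx": 33, "ty": 18, "tz": -3, "rx": 0, "ry": 0, "rz": -0.0244}, {"tx": 33, "ty": 18, "tz": -3, "rx": 0, "ry": 0, "rz": -0.0244}, {"tx": 33, "ty": 18, "tz": -3, "rx": 0, "ry": 0, "rz": -0.0244}, {"tx": 33, "ty": 18, "tz": -3, "rx": 0, "ry": 0, "rz": -0.0244}], "gripper": 0}}

```text
time: 1.3
tool_pos: [582.4, -274.2, 190.1]
tcp_rot: [-3.141, 0.001, 0.067]
contact_force: [-0.4, -0.1, 0.5]
grip_width: 91.7
finger_force: 0.0
```

Emit:
{"name": "carry_out", "arguments": {"plan": [{"tx": 0, "ty": 0, "tz": -5, "rx": 0.1088, "ry": 0.0074, "rz": 0}, {"tx": 0, "ty": 0, "tz": -5, "rx": 0.1088, "ry": 0.0074, "rz": 0}, {"tx": 0, "ty": 0, "tz": -5, "rx": 0.1088, "ry": 0.0074, "rz": 0}, {"tx": 0, "ty": 0, "tz": -5, "rx": 0.1088, "ry": 0.0074, "rz": 0}, {"tx": 0, "ty": 0, "tz": -5, "rx": 0.1088, "ry": 0.0074, "rz": 0}, {"tx": 0, "ty": 0, "tz": -5, "rx": 0.1088, "ry": 0.0074, "rz": 0}, {"tx": 0, "ty": 0, "tz": -5, "rx": 0.1088, "ry": 0.0074, "rz": 0}, {"tx": 0, "ty": 0, "tz": -5, "rx": 0.1088, "ry": 0.0074, "rz": 0}]}}

```text
time: 2.1
tool_pos: [581.2, -275.6, 150.3]
tcp_rot: [-2.265, -0.0, 0.068]
contact_force: [0.7, 0.3, 0.1]
grip_width: 92.0
finger_force: 0.0
```

```bash
python3 - <<'E'
from h import *
o=bot.get_obs();print(np.round(o["joint_positions"],2))
a=bot.capture("wrist");b=bot.capture("side")
cv2.imwrite("pics/w1.png",np.hstack([cv2.resize(a,(400,300)),cv2.resize(b[150:384,200:512],(400,300))])[:,:,::-1])
E
```

```text
[-0.81  1.02  0.79  0.57  2.01  0.75]
```

View pics/w1.png

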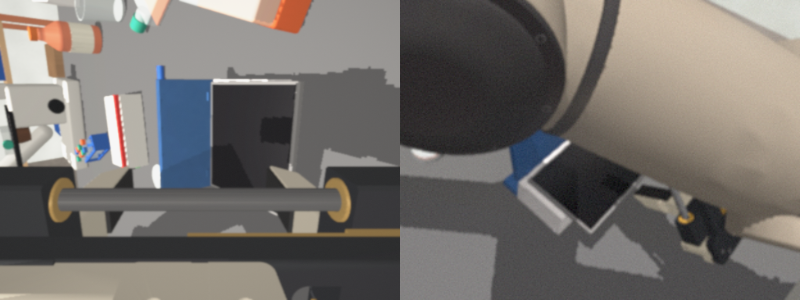

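Emit:
{"name": "carry_out", "arguments": {"plan": [{"tx": 0, "ty": 0, "tz": -22, "rx": 0, "ry": 0, "rz": 0}, {"tx": 0, "ty": 0, "tz": -22, "rx": 0, "ry": 0, "rz": 0}, {"tx": 0, "ty": 0, "tz": -22, "rx": 0, "ry": 0, "rz": 0}, {"tx": 0, "ty": 0, "tz": -20, "rx": 0, "ry": 0, "rz": 0}, {"tx": 0, "ty": 7, "tz": 0, "rx": 0, "ry": 0, "rz": 0}, {"tx": 0, "ty": 7, "tz": 0, "rx": 0, "ry": 0, "rz": 0}, {"tx": 0, "ty": 7, "tz": 0, "rx": 0, "ry": 0, "rz": 0}, {"tx": 0, "ty": 7, "tz": 0, "rx": 0, "ry": 0, "rz": 0}, {"tx": 0, "ty": 0, "tz": 0, "rx": 0, "ry": 0, "rz": 0}]}}

```text
time: 3.1
tool_pos: [581.7, -246.1, 65.9]
tcp_rot: [-2.27, -0.001, 0.069]
contact_force: [-0.1, 0.7, 0.1]
grip_width: 91.7
finger_force: 0.0
```

```bash
python3 - <<'E'
from h import *
a=bot.capture("top");b=bot.capture("side")
cv2.imwrite("pics/w2.png",np.hstack([cv2.resize(a[140:260,300:460],(400,300)),cv2.resize(b[200:350,240:440],(400,300))])[:,:,::-1])
E
```

```text
(no output)
```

View pics/w2.png

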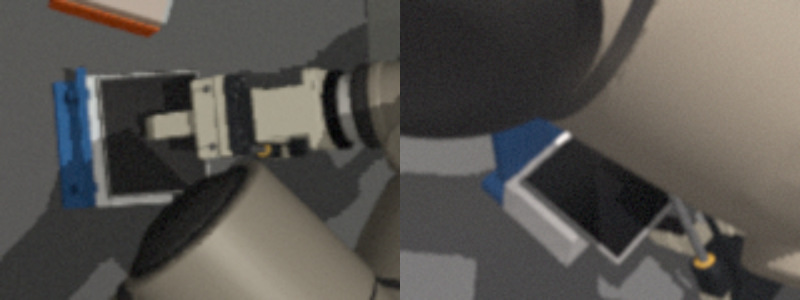

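The finger sits under the overhang, centred along the edge. Now prying up.

Emit:
{"name": "carry_out", "arguments": {"plan": [{"tx": 0, "ty": 3, "tz": 7, "rx": 0, "ry": 0, "rz": 0}, {"tx": -0.4, "ty": 3, "tz": 7, "rx": 0, "ry": 0, "rz": 0}, {"tx": -0.4, "ty": 3, "tz": 7, "rx": 0, "ry": 0, "rz": 0}, {"tx": 0, "ty": 3, "tz": 7, "rx": 0, "ry": 0, "rz": 0}, {"tx": -0.4, "ty": 3, "tz": 7, "rx": 0, "ry": 0, "rz": 0}, {"tx": 0, "ty": 0, "tz": 0, "rx": 0, "ry": 0, "rz": 0}]}}

```text
time: 3.8
tool_pos: [580.5, -232.0, 101.2]
tcp_rot: [-2.27, -0.001, 0.069]
contact_force: [0.2, -0.4, -0.6]
grip_width: 92.0
finger_force: 0.4
```

Emit:
{"name": "carry_out", "arguments": {"plan": [{"tx": -0.3, "ty": 4, "tz": 6.5, "rx": 0, "ry": 0, "rz": 0}, {"tx": -0.3, "ty": 4, "tz": 6.5, "rx": 0, "ry": 0, "rz": 0}, {"tx": -0.3, "ty": 4, "tz": 6.5, "rx": 0, "ry": 0, "rz": 0}, {"tx": -0.3, "ty": 4, "tz": 6.5, "rx": 0, "ry": 0, "rz": 0}, {"tx": -0.3, "ty": 4, "tz": 6.5, "rx": 0, "ry": 0, "rz": 0}, {"tx": 0, "ty": 0, "tz": 0, "rx": 0, "ry": 0, "rz": 0}]}}

```text
time: 4.4
tool_pos: [578.9, -211.6, 133.5]
tcp_rot: [-2.27, -0.001, 0.069]
contact_force: [0.4, -1.6, -1.0]
grip_width: 91.7
finger_force: 0.4
```

```bash
python3 - <<'E'
from h import *
o=bot.get_obs();print(np.round(o["joint_positions"],2))
a=bot.capture("wrist");b=bot.capture("side");c=bot.capture("top")
cv2.imwrite("pics/w3.png",np.hstack([cv2.resize(a,(266,300)),cv2.resize(b[200:350,240:440],(266,300)),cv2.resize(c[140:260,300:460],(266,300))])[:,:,::-1])
E
```

```text
[-0.75  0.94  1.01  0.57  1.86  0.72]
```

View pics/w3.png

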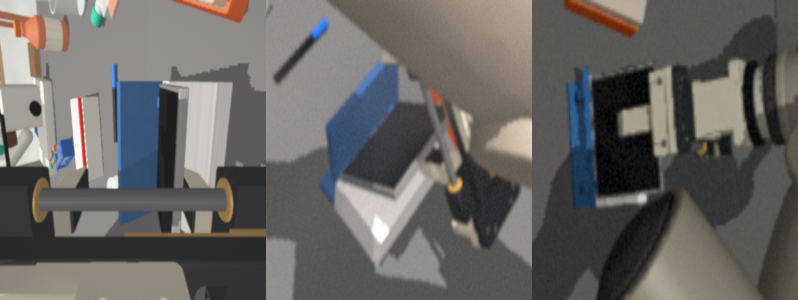

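The plate is tipped about 40° with its foot at the back-rest, lying on the lower finger. I keep tipping, then narrow the fingers around it.

Emit:
{"name": "carry_out", "arguments": {"plan": [{"tx": -0.4, "ty": 5.4, "tz": 1.6, "rx": -0.058, "ry": -0.004, "rz": 0}, {"tx": -0.4, "ty": 5.4, "tz": 1.6, "rx": -0.058, "ry": -0.004, "rz": 0}, {"tx": -0.4, "ty": 5.4, "tz": 1.6, "rx": -0.058, "ry": -0.004, "rz": 0}, {"tx": -0.4, "ty": 5.6, "tz": 0.6, "rx": -0.058, "ry": -0.004, "rz": 0}, {"tx": -0.4, "ty": 5.6, "tz": 0.6, "rx": -0.058, "ry": -0.004, "rz": 0}, {"tx": -0.4, "ty": 5.6, "tz": 0.6, "rx": -0.058, "ry": -0.004, "rz": 0}, {"tx": 0, "ty": 0, "tz": 0, "rx": 0, "ry": 0, "rz": 0}]}}

```text
time: 5.25
tool_pos: [576.5, -177.6, 140.0]
tcp_rot: [-2.619, -0.001, 0.07]
contact_force: [1.0, -0.9, 0.3]
grip_width: 92.0
finger_force: 0.3
```

Emit:
{"name": "carry_out", "arguments": {"plan": [{"tx": 0.3, "ty": -3.5, "tz": -2, "rx": 0, "ry": 0, "rz": 0}, {"tx": 0.2, "ty": -3.5, "tz": -2, "rx": 0, "ry": 0, "rz": 0}, {"tx": 0.2, "ty": -3.5, "tz": -2, "rx": 0, "ry": 0, "rz": 0}], "gripper": 0.26}}

```text
time: 5.55
tool_pos: [576.8, -190.9, 131.9]
tcp_rot: [-2.617, 0.0, 0.067]
contact_force: [-0.1, -1.1, -0.4]
grip_width: 72.1
finger_force: 0.2
```

Emit:
{"name": "carry_out", "arguments": {"plan": [{"tx": 0.3, "ty": -3.5, "tz": -2, "rx": 0, "ry": 0, "rz": 0}, {"tx": 0.2, "ty": -3.5, "tz": -2, "rx": 0, "ry": 0, "rz": 0}, {"tx": 0.2, "ty": -3.5, "tz": -2, "rx": 0, "ry": 0, "rz": 0}], "gripper": 0.52}}

```text
time: 5.85
tool_pos: [577.5, -200.7, 126.3]
tcp_rot: [-2.618, 0.0, 0.068]
contact_force: [-0.3, -0.3, -0.3]
grip_width: 48.4
finger_force: 0.2
```

Emit:
{"name": "carry_out", "arguments": {"plan": [{"tx": 0.3, "ty": -3.5, "tz": -2, "rx": 0, "ry": 0, "rz": 0}, {"tx": 0.2, "ty": -3.5, "tz": -2, "rx": 0, "ry": 0, "rz": 0}, {"tx": 0.2, "ty": -3.5, "tz": -2, "rx": 0, "ry": 0, "rz": 0}, {"tx": 0, "ty": 0, "tz": 0, "rx": 0, "ry": 0, "rz": 0}], "gripper": 0.77}}

```text
time: 6.25
tool_pos: [578.3, -211.2, 120.5]
tcp_rot: [-2.618, -0.0, 0.068]
contact_force: [0.2, -0.0, -0.1]
grip_width: 21.6
finger_force: 0.2
```

Emit:
{"name": "carry_out", "arguments": {"plan": [{"tx": 0, "ty": 0, "tz": 0, "rx": 0, "ry": 0, "rz": 0}, {"tx": -0.3, "ty": 4.7, "tz": 1.5, "rx": -0.0654, "ry": -0.0044, "rz": 0}, {"tx": -0.3, "ty": 4.7, "tz": 1.5, "rx": -0.0654, "ry": -0.0044, "rz": 0}, {"tx": -0.3, "ty": 4.7, "tz": 1.5, "rx": -0.0654, "ry": -0.0044, "rz": 0}, {"tx": -0.3, "ty": 4.7, "tz": 1.5, "rx": -0.0654, "ry": -0.0044, "rz": 0}, {"tx": -0.4, "ty": 5.5, "tz": 0.3, "rx": -0.0654, "ry": -0.0044, "rz": 0}, {"tx": -0.4, "ty": 5.5, "tz": 0.3, "rx": -0.0654, "ry": -0.0044, "rz": 0}, {"tx": -0.4, "ty": 5.5, "tz": 0.3, "rx": -0.0654, "ry": -0.0044, "rz": 0}], "gripper": 0.87}}

```text
time: 7.05
tool_pos: [576.1, -174.9, 128.4]
tcp_rot: [-3.08, -0.001, 0.068]
contact_force: [-1.1, -0.3, 0.2]
grip_width: 11.8
finger_force: 0.0
```

```bash
python3 - <<'E'
from h import *
o=bot.get_obs();print(np.round(o["joint_positions"],2),o["grip_width"])
a=bot.capture("wrist");b=bot.capture("side");c=bot.capture("top")
cv2.imwrite("pics/w4.png",np.hstack([cv2.resize(a,(266,300)),cv2.resize(b[200:350,240:440],(266,300)),cv2.resize(c[140:260,300:460],(266,300))])[:,:,::-1])
E
```

```text
[-0.45  0.58  1.42  0.06  1.17  1.03] 11.77748972315331
```

View pics/w4.png

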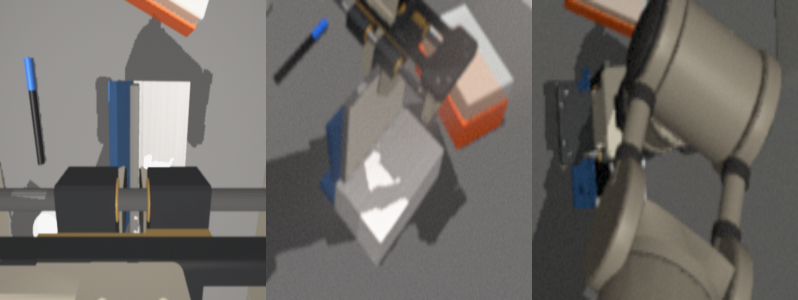

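Emit:
{"name": "carry_out", "arguments": {"plan": [{"tx": -0.4, "ty": 5.6, "tz": -0.8, "rx": -0.0675, "ry": -0.0046, "rz": 0}, {"tx": -0.4, "ty": 5.6, "tz": -0.8, "rx": -0.0675, "ry": -0.0046, "rz": 0}, {"tx": -0.4, "ty": 5.6, "tz": -0.9, "rx": -0.0675, "ry": -0.0046, "rz": 0}, {"tx": -0.4, "ty": 5.6, "tz": -1, "rx": -0.0675, "ry": -0.0046, "rz": 0}, {"tx": 0, "ty": 0, "tz": 0, "rx": 0, "ry": 0, "rz": 0}, {"tx": 0, "ty": 0, "tz": 0, "rx": 0, "ry": 0, "rz": 0}, {"tx": 0, "ty": 0, "tz": 0, "rx": 0, "ry": 0, "rz": 0}]}}

```text
time: 7.9
tool_pos: [574.4, -153.9, 124.1]
tcp_rot: [2.937, 0.0, 0.067]
contact_force: [0.7, -1.6, -0.2]
grip_width: 11.6
finger_force: 0.6
```

Emit:
{"name": "carry_out", "arguments": {"plan": [{"tx": 0, "ty": 0, "tz": 0, "rx": 0, "ry": 0, "rz": 0}, {"tx": 0, "ty": 0, "tz": 0, "rx": 0, "ry": 0, "rz": 0}, {"tx": 0, "ty": 0, "tz": 0, "rx": 0, "ry": 0, "rz": 0}, {"tx": 0, "ty": 0, "tz": 0, "rx": 0, "ry": 0, "rz": 0}], "gripper": 1}}

```text
time: 8.3
tool_pos: [574.5, -155.8, 124.5]
tcp_rot: [2.933, -0.0, 0.067]
contact_force: [1.1, -9.7, -0.9]
grip_width: 8.6
finger_force: 29.5
```

Gripped at the lean. Lift straight out and carry it over.

Emit:
{"name": "carry_out", "arguments": {"plan": [{"tx": 0, "ty": 0, "tz": 8, "rx": 0, "ry": 0, "rz": 0}, {"tx": 0, "ty": 0, "tz": 15, "rx": 0, "ry": 0, "rz": 0}, {"tx": 0, "ty": 0, "tz": 20, "rx": 0, "ry": 0, "rz": 0}, {"tx": 0, "ty": 0, "tz": 25, "rx": 0, "ry": 0, "rz": 0}, {"tx": 0, "ty": 0, "tz": 25, "rx": 0, "ry": 0, "rz": 0}, {"tx": 0, "ty": 0, "tz": 17, "rx": 0, "ry": 0, "rz": 0}]}}

```text
time: 8.9
tool_pos: [574.5, -153.2, 235.5]
tcp_rot: [2.937, -0.001, 0.067]
contact_force: [0.9, -1.1, -1.9]
grip_width: 7.9
finger_force: 30.0
```

Emit:
{"name": "carry_out", "arguments": {"plan": [{"tx": -6, "ty": 27, "tz": 0, "rx": -0.0405, "ry": -0.005, "rz": 0.009}, {"tx": -6, "ty": 27, "tz": 0, "rx": -0.0405, "ry": -0.005, "rz": 0.009}, {"tx": -6, "ty": 27, "tz": 0, "rx": -0.0405, "ry": -0.005, "rz": 0.009}, {"tx": -6, "ty": 27, "tz": 0, "rx": -0.0405, "ry": -0.005, "rz": 0.009}, {"tx": -6, "ty": 27, "tz": 0, "rx": -0.0405, "ry": -0.005, "rz": 0.009}, {"tx": -6, "ty": 27, "tz": 0, "rx": -0.0405, "ry": -0.005, "rz": 0.009}, {"tx": -6, "ty": 27, "tz": 0, "rx": -0.0405, "ry": -0.005, "rz": 0.009}, {"tx": -6, "ty": 27, "tz": 0, "rx": -0.0405, "ry": -0.005, "rz": 0.009}, {"tx": -6, "ty": 27, "tz": 0, "rx": -0.0405, "ry": -0.005, "rz": 0.009}, {"tx": -6, "ty": 27, "tz": 0, "rx": -0.0405, "ry": -0.005, "rz": 0.009}, {"tx": -6, "ty": 27, "tz": 0, "rx": -0.0405, "ry": -0.005, "rz": 0.009}, {"tx": -6, "ty": 27, "tz": 0, "rx": -0.0405, "ry": -0.005, "rz": 0.009}]}}

```text
time: 10.1
tool_pos: [501.7, 172.0, 233.6]
tcp_rot: [2.446, 0.002, 0.177]
contact_force: [1.5, -0.1, -1.0]
grip_width: 7.9
finger_force: 30.0
```

```bash
python3 - <<'E'
from h import *
o=bot.get_obs();print(np.round(o["joint_positions"],2),o["tool_pos"],o["tcp_rot"])
b=bot.capture("side");c=bot.capture("top");a=bot.capture("wrist")
cv2.imwrite("pics/s5.png",b[:,:,::-1]);cv2.imwrite("pics/t5.png",c[:,:,::-1])
cv2.imwrite("pics/w5.png",np.hstack([cv2.resize(b[90:270,120:360],(400,300)),cv2.resize(c[140:290,130:330],(400,300))])[:,:,::-1])
E
```

```text
[ 0.55  0.53  1.42 -0.64  1.51  2.08] [501.71299076 172.01364112 233.5927692 ] [2.44598457e+00 1.95327627e-03 1.77447464e-01]
```

View pics/w5.png

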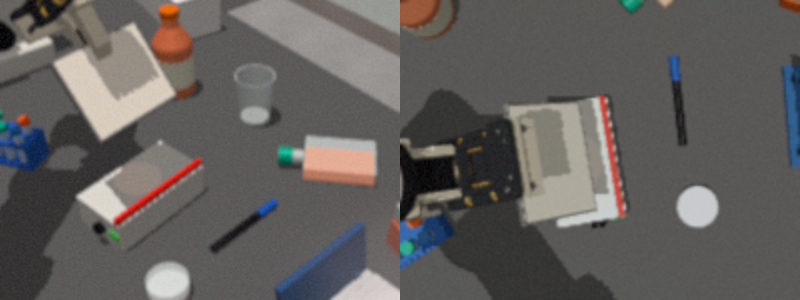

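The wrist holds the plate white side forward and up at about 50°. Its foot corners are at side (183,173), (225,148) and top (228,246), (220.5,188.5).

```bash
python3 - <<'E'
from h import *
from scipy.spatial.transform import Rotation as Ro
def tri(us,ut):
    A=[];B=[]
    for n,u in (("side",us),("top",ut)):
        a,b=ray(n,u,0)[0],ray(n,u,300)[0];d=(b-a)/np.linalg.norm(b-a);P=np.eye(3)-np.outer(d,d);A.append(P);B.append(P@a)
    x=np.linalg.lstsq(np.vstack(A),np.hstack(B),rcond=None)[0];return x
T=np.array([501.7,172.0,233.6]);R=Ro.from_euler("xyz",[2.446,.002,.177]).as_matrix()
for us,ut in [((183,172.8),(228,246)),((225,148.2),(220.5,188.5)),((153,127.2),(192,252)),((201,105),(183,193))]:
    x=tri(us,ut);print(x.round(1),"tool frame",(R.T@(x-T)).round(1),"reproj",proj("side",x).round(1),proj("top",x).round(1))
E
```

```text
[451.  105.8 174.5] tool frame [-61.4   5.2  81.5] reproj [[180.2 173.1]] [[229.  243.8]]
[577.2 128.8 165.9] tool frame [66.8 -0.4 87.6] reproj [[226.2 148. ]] [[219.9 189.5]]
[440.1 176.6 250.5] tool frame [-59.9  -1.1 -22.7] reproj [[150.9 127.3]] [[192.8 250.3]]
[563.7 199.1 245.8] tool frame [ 65.8  -4.1 -19.6] reproj [[199.6 105.1]] [[183.7 191.8]]
```

Emit:
{"name": "carry_out", "arguments": {"plan": [{"tx": 0.1, "ty": -1.5, "tz": -15, "rx": 0, "ry": 0, "rz": 0}, {"tx": 0.1, "ty": -1.5, "tz": -20, "rx": 0, "ry": 0, "rz": 0}, {"tx": 0.1, "ty": -1.5, "tz": -20, "rx": 0, "ry": 0, "rz": 0}, {"tx": 0.1, "ty": -1.5, "tz": -20, "rx": 0, "ry": 0, "rz": 0}, {"tx": 0.1, "ty": -1.5, "tz": -14, "rx": 0, "ry": 0, "rz": 0}, {"tx": 0, "ty": -1.5, "tz": -10, "rx": 0, "ry": 0, "rz": 0}, {"tx": 0, "ty": 0, "tz": -5, "rx": 0, "ry": 0, "rz": 0}, {"tx": 0, "ty": 0, "tz": -5, "rx": 0, "ry": 0, "rz": 0}]}}

```text
time: 11.05
tool_pos: [503.2, 161.8, 125.2]
tcp_rot: [2.446, -0.0, 0.178]
contact_force: [-0.2, 0.1, -1.7]
grip_width: 7.9
finger_force: 30.0
```

```bash
python3 - <<'E'
from h import *
o=bot.get_obs();print(np.round(o["joint_positions"],2),o["tool_pos"],o["contact_force"])
b=bot.capture("side");c=bot.capture("top")
cv2.imwrite("pics/w6.png",np.hstack([cv2.resize(b[130:250,140:260],(400,400),interpolation=2),cv2.resize(c[170:270,180:280],(400,400),interpolation=2)])[:,:,::-1])
E
```

```text
[ 0.53  0.64  1.55 -0.67  1.3   2.23] [503.16900445 161.77002119 125.23355795] [-0.23525915  0.13749709 -1.74107848]
```

View pics/w6.png

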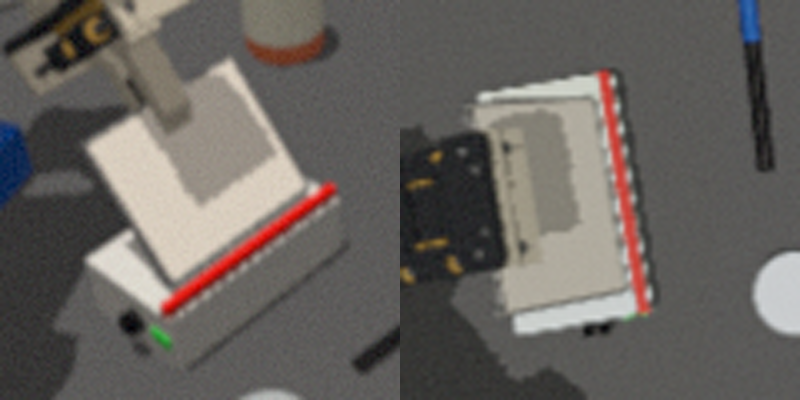

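Emit:
{"name": "carry_out", "arguments": {"plan": [{"tx": -0.4, "ty": 3.4, "tz": -4.1, "rx": -0.0516, "ry": -0.0091, "rz": 0}, {"tx": -0.4, "ty": 3.4, "tz": -4.1, "rx": -0.0516, "ry": -0.0091, "rz": 0}, {"tx": -0.4, "ty": 3.4, "tz": -4.1, "rx": -0.0516, "ry": -0.0091, "rz": 0}, {"tx": -0.2, "ty": 2.5, "tz": -4.2, "rx": -0.0516, "ry": -0.0091, "rz": 0}, {"tx": -0.2, "ty": 2.5, "tz": -4.2, "rx": -0.0516, "ry": -0.0091, "rz": 0}, {"tx": -0.2, "ty": 2.5, "tz": -4.2, "rx": -0.0516, "ry": -0.0091, "rz": 0}, {"tx": 0, "ty": 0, "tz": 0, "rx": 0, "ry": 0, "rz": 0}]}}

```text
time: 11.85
tool_pos: [500.7, 180.6, 99.1]
tcp_rot: [2.131, 0.003, 0.18]
contact_force: [0.5, -0.7, -2.3]
grip_width: 7.6
finger_force: 30.0
```

```bash
python3 -c "
from h import *
o=bot.get_obs();print(np.round(o['joint_positions'],3),o['moment'],o['contact_force'])"
```

```text
[ 0.657  0.85   1.455 -0.853  1.505  2.417] [0.84418334 0.17684528 0.03930773] [ 0.49222106 -0.65865628 -2.33667179]
```

Emit:
{"name": "carry_out", "arguments": {"plan": [{"tx": 0, "ty": 0.5, "tz": -3, "rx": -0.04, "ry": -0.007, "rz": 0}, {"tx": 0, "ty": 0.5, "tz": -3, "rx": -0.04, "ry": -0.007, "rz": 0}, {"tx": 0, "ty": 0.5, "tz": -3, "rx": -0.04, "ry": -0.007, "rz": 0}, {"tx": 0, "ty": 0, "tz": -1, "rx": 0, "ry": 0, "rz": 0}, {"tx": 0, "ty": 0, "tz": 0, "rx": 0, "ry": 0, "rz": 0}]}}

```text
time: 12.35
tool_pos: [501.0, 181.2, 90.0]
tcp_rot: [2.009, 0.003, 0.178]
contact_force: [0.3, 0.5, -1.0]
grip_width: 8.0
finger_force: 30.0
```

```bash
python3 -c "
from h import *
o=bot.get_obs();print(np.round(o['joint_positions'],3),o['moment'],o['contact_force'])"
```

```text
[ 0.683  0.93   1.422 -0.914  1.583  2.469] [ 0.90049079  0.17126254 -0.02894406] [ 0.26114995  0.45278793 -1.01742821]
```

Emit:
{"name": "carry_out", "arguments": {"plan": [{"tx": 0.2, "ty": -1, "tz": -0.7, "rx": 0, "ry": 0, "rz": 0}, {"tx": 0.2, "ty": -1, "tz": -0.7, "rx": 0, "ry": 0, "rz": 0}, {"tx": 0.2, "ty": -1, "tz": 0, "rx": 0, "ry": 0, "rz": 0}, {"tx": 0, "ty": 0, "tz": 0, "rx": 0, "ry": 0, "rz": 0}]}}

```text
time: 12.75
tool_pos: [501.9, 179.7, 90.1]
tcp_rot: [2.012, -0.001, 0.179]
contact_force: [-3.9, 10.9, 3.5]
grip_width: 7.8
finger_force: 30.0
```

Foot is touching the rail. Now open stepwise, keeping the lower finger in place under the plate.

Emit:
{"name": "carry_out", "arguments": {"plan": [{"tx": 0.1, "ty": 0, "tz": 2, "rx": 0, "ry": 0, "rz": 0}, {"tx": 0.2, "ty": -1, "tz": 2.5, "rx": 0, "ry": 0, "rz": 0}], "gripper": 0.8}}

```text
time: 12.95
tool_pos: [502.1, 177.2, 94.0]
tcp_rot: [2.01, 0.001, 0.178]
contact_force: [-0.0, 1.0, -1.2]
grip_width: 16.9
finger_force: 0.6
```

Emit:
{"name": "carry_out", "arguments": {"plan": [{"tx": 0.2, "ty": -1.4, "tz": 3, "rx": 0, "ry": 0, "rz": 0}, {"tx": 0.3, "ty": -1.5, "tz": 3.3, "rx": 0, "ry": 0, "rz": 0}], "gripper": 0.65}}

```text
time: 13.15
tool_pos: [502.6, 173.9, 100.1]
tcp_rot: [2.01, 0.002, 0.178]
contact_force: [-0.2, 1.7, 0.1]
grip_width: 29.4
finger_force: 0.7
```

Emit:
{"name": "carry_out", "arguments": {"plan": [{"tx": 0.2, "ty": -1.3, "tz": 2.8, "rx": 0, "ry": 0, "rz": 0}, {"tx": 0.3, "ty": -1.3, "tz": 2.8, "rx": 0, "ry": 0, "rz": 0}, {"tx": 0.2, "ty": -1.3, "tz": 2.8, "rx": 0, "ry": 0, "rz": 0}], "gripper": 0.45}}

```text
time: 13.45
tool_pos: [503.2, 170.1, 108.4]
tcp_rot: [2.01, 0.002, 0.177]
contact_force: [0.3, 1.2, -1.6]
grip_width: 48.9
finger_force: 0.6
```

Emit:
{"name": "carry_out", "arguments": {"plan": [{"tx": 0.2, "ty": -1.3, "tz": 2.6, "rx": 0, "ry": 0, "rz": 0}, {"tx": 0.2, "ty": -1.2, "tz": 2.6, "rx": 0, "ry": 0, "rz": 0}, {"tx": 0.2, "ty": -1.2, "tz": 2.6, "rx": 0, "ry": 0, "rz": 0}, {"tx": 0.2, "ty": -1.2, "tz": 2.6, "rx": 0, "ry": 0, "rz": 0}], "gripper": 0.2}}

```text
time: 13.85
tool_pos: [503.9, 165.3, 118.7]
tcp_rot: [2.01, 0.002, 0.178]
contact_force: [-0.1, 0.4, -1.5]
grip_width: 72.4
finger_force: 0.5
```

Emit:
{"name": "carry_out", "arguments": {"plan": [{"tx": 0.2, "ty": -1.3, "tz": 2.8, "rx": 0, "ry": 0, "rz": 0}, {"tx": 0.2, "ty": -1.3, "tz": 2.8, "rx": 0, "ry": 0, "rz": 0}, {"tx": 0.2, "ty": -1.3, "tz": 2.7, "rx": 0, "ry": 0, "rz": 0}, {"tx": 0, "ty": 0, "tz": 0, "rx": 0, "ry": 0, "rz": 0}], "gripper": 0}}

```text
time: 14.25
tool_pos: [504.6, 161.5, 127.3]
tcp_rot: [2.01, 0.001, 0.178]
contact_force: [-0.6, 0.6, -0.8]
grip_width: 91.8
finger_force: 0.5
```

```bash
cat > m.py <<'E'
from h import *
import sys
o=bot.get_obs();print(np.round(o['joint_positions'],3),o['tool_pos'].round(1),o['contact_force'].round(1),o['grip_width'])
b=bot.capture("side");c=bot.capture("top");k=sys.argv[1]
cv2.imwrite(f"pics/s{k}.png",b[:,:,::-1]);cv2.imwrite(f"pics/t{k}.png",c[:,:,::-1])
cv2.imwrite(f"pics/z{k}.png",np.hstack([cv2.resize(b[120:260,130:270],(400,400),interpolation=2),cv2.resize(c[170:270,170:270],(400,400),interpolation=2)])[:,:,::-1])
E
python3 m.py 7
```

```text
[ 0.655  0.858  1.456 -0.934  1.589  2.428] [504.6 161.5 127.3] [-0.6  0.6 -0.8] 91.80671445001113
```

Emit:
{"name": "carry_out", "arguments": {"plan": [{"tx": 0, "ty": 0.4, "tz": -3, "rx": 0, "ry": 0, "rz": 0}, {"tx": -0.2, "ty": 0.4, "tz": -3, "rx": 0, "ry": 0, "rz": 0}, {"tx": 0, "ty": 0.4, "tz": -3, "rx": 0, "ry": 0, "rz": 0}, {"tx": -0.2, "ty": 0.4, "tz": -3, "rx": 0, "ry": 0, "rz": 0}, {"tx": 0, "ty": 0.4, "tz": -3, "rx": 0, "ry": 0, "rz": 0}, {"tx": -0.2, "ty": 0.4, "tz": -3, "rx": 0, "ry": 0, "rz": 0}, {"tx": 0, "ty": 0.4, "tz": -3, "rx": 0, "ry": 0, "rz": 0}, {"tx": -0.2, "ty": 0.4, "tz": -3, "rx": 0, "ry": 0, "rz": 0}, {"tx": 0, "ty": 0.4, "tz": -3, "rx": 0, "ry": 0, "rz": 0}, {"tx": -0.2, "ty": 0.4, "tz": -3, "rx": 0, "ry": 0, "rz": 0}]}}

```text
time: 15.35
tool_pos: [503.6, 165.6, 96.6]
tcp_rot: [2.01, 0.002, 0.178]
contact_force: [-0.6, 1.1, -0.7]
grip_width: 92.0
finger_force: 0.6
```

Emit:
{"name": "carry_out", "arguments": {"plan": [{"tx": -0.1, "ty": 0.2, "tz": -2, "rx": 0, "ry": 0, "rz": 0}, {"tx": -0.1, "ty": 0.2, "tz": -2, "rx": 0, "ry": 0, "rz": 0}, {"tx": -0.1, "ty": 0.2, "tz": -2, "rx": 0, "ry": 0, "rz": 0}, {"tx": 0, "ty": 0.2, "tz": -2, "rx": 0, "ry": 0, "rz": 0}, {"tx": 0, "ty": 0.2, "tz": -2, "rx": 0, "ry": 0, "rz": 0}, {"tx": 0, "ty": 0.2, "tz": -2, "rx": 0, "ry": 0, "rz": 0}, {"tx": 0, "ty": 0.2, "tz": -2, "rx": 0, "ry": 0, "rz": 0}, {"tx": 0, "ty": 0.2, "tz": -2, "rx": 0, "ry": 0, "rz": 0}, {"tx": 0, "ty": 0.2, "tz": -2, "rx": 0, "ry": 0, "rz": 0}, {"tx": 0, "ty": 0, "tz": -2, "rx": 0, "ry": 0, "rz": 0}]}}

```text
time: 16.35
tool_pos: [503.4, 167.4, 76.8]
tcp_rot: [2.01, 0.002, 0.178]
contact_force: [-0.4, 0.3, 0.8]
grip_width: 91.6
finger_force: 0.0
```

```bash
python3 m.py 8
```

```text
[ 0.664  0.941  1.449 -0.928  1.549  2.492] [503.4 167.4  76.8] [-0.4  0.3  0.8] 91.62442594352376
```

Emit:
{"name": "carry_out", "arguments": {"plan": [{"tx": -1.2, "ty": 6.9, "tz": 1, "rx": 0, "ry": 0, "rz": 0}, {"tx": -1.2, "ty": 6.9, "tz": 2, "rx": 0, "ry": 0, "rz": 0}, {"tx": -1.2, "ty": 6.9, "tz": 2, "rx": 0, "ry": 0, "rz": 0}, {"tx": -1.2, "ty": 6.9, "tz": 3, "rx": 0, "ry": 0, "rz": 0}, {"tx": -0.6, "ty": 3.9, "tz": 4, "rx": 0, "ry": 0, "rz": 0}]}}

```text
time: 16.95
tool_pos: [497.7, 199.9, 89.1]
tcp_rot: [2.01, 0.002, 0.179]
contact_force: [-0.2, -0.6, -0.4]
grip_width: 92.2
finger_force: 0.0
```

Emit:
{"name": "carry_out", "arguments": {"plan": [{"tx": 0, "ty": 0, "tz": 10, "rx": 0, "ry": 0, "rz": 0}, {"tx": 0, "ty": 0, "tz": 20, "rx": 0, "ry": 0, "rz": 0}, {"tx": 0, "ty": 0, "tz": 25, "rx": 0.1, "ry": 0.017, "rz": 0}, {"tx": 0, "ty": 0, "tz": 25, "rx": 0.13, "ry": 0.023, "rz": 0}, {"tx": 0, "ty": 4, "tz": 20, "rx": 0.13, "ry": 0.023, "rz": 0}, {"tx": 0, "ty": 4, "tz": 0, "rx": 0.13, "ry": 0.023, "rz": 0}, {"tx": 0, "ty": 4, "tz": 0, "rx": 0.13, "ry": 0.023, "rz": 0}, {"tx": 0, "ty": 4, "tz": 0, "rx": 0.13, "ry": 0.023, "rz": 0}, {"tx": 0, "ty": 4, "tz": 0, "rx": 0.13, "ry": 0.023, "rz": 0}, {"tx": 0, "ty": 4, "tz": 0, "rx": 0.13, "ry": 0.023, "rz": 0}, {"tx": 0, "ty": 4, "tz": 0, "rx": 0.11, "ry": 0.019, "rz": 0}, {"tx": 0, "ty": 0, "tz": 0, "rx": 0, "ry": 0, "rz": 0}]}}

```text
time: 18.15
tool_pos: [498.5, 224.5, 190.9]
tcp_rot: [-3.135, -0.005, 0.174]
contact_force: [0.1, 0.3, -0.7]
grip_width: 91.7
finger_force: 0.0
```

```bash
python3 m.py 9; python3 - <<'E'
from h import *
im=cv2.imread("pics/t9.png")[:,:,::-1].copy();roi=(165,170,250,265)
print("rail",rect("top",big(mask(im,[0,150,80],[8,255,255],roi)|mask(im,[172,150,80],[180,255,255],roi)),60))
print("white",rect("top",big(mask(im,[0,0,120],[180,60,255],roi)),58))
E
```

```text
[0.279 0.408 1.526 0.006 1.201 1.674] [498.5 224.5 190.9] [ 0.1  0.3 -0.7] 91.69947693737413
rail ((515.776123046875, 98.03802490234375), (156.06422424316406, 6.396100044250488), 9.802495956420898)
white ((514.7906494140625, 157.80563354492188), (140.6127471923828, 108.84834289550781), 9.425850868225098)
```

View pics/z9.png

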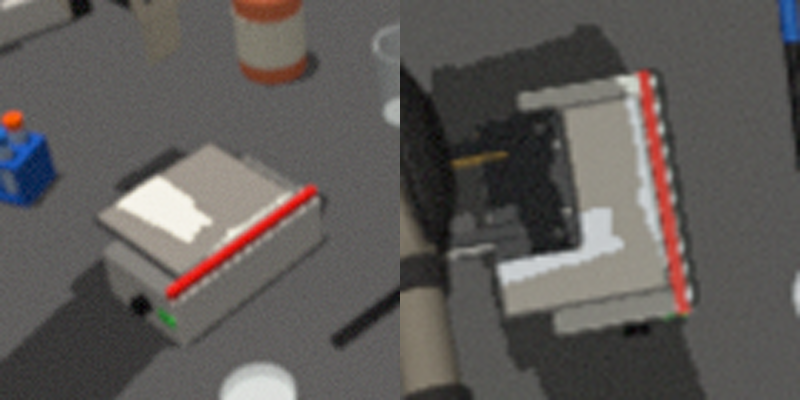

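The plate lies flat, white up, close to the rail. I close the fingers beside the free edge to nudge it home and measure from there.

Emit:
{"name": "carry_out", "arguments": {"plan": [{"tx": -1, "ty": 6, "tz": 0, "rx": 0, "ry": 0, "rz": 0}, {"tx": -1, "ty": 6, "tz": 0, "rx": 0, "ry": 0, "rz": 0}, {"tx": -1, "ty": 6, "tz": 0, "rx": 0, "ry": 0, "rz": 0}, {"tx": 0, "ty": 0, "tz": 0, "rx": 0, "ry": 0, "rz": 0}, {"tx": 0, "ty": 0, "tz": -25, "rx": 0, "ry": 0, "rz": 0}, {"tx": 0, "ty": 0, "tz": -30, "rx": 0, "ry": 0, "rz": 0}, {"tx": 0, "ty": 0, "tz": -30, "rx": 0, "ry": 0, "rz": 0}, {"tx": 0, "ty": 0, "tz": -30, "rx": 0, "ry": 0, "rz": 0}, {"tx": 0, "ty": 0, "tz": -20, "rx": 0, "ry": 0, "rz": 0}, {"tx": 0, "ty": 0, "tz": -10, "rx": 0, "ry": 0, "rz": 0}, {"tx": 0, "ty": 0, "tz": 0, "rx": 0, "ry": 0, "rz": 0}], "gripper": 1}}

```text
time: 19.35
tool_pos: [494.1, 244.8, 42.6]
tcp_rot: [-3.137, 0.0, 0.178]
contact_force: [-0.4, -0.1, 0.1]
grip_width: 8.4
finger_force: 0.0
```

```bash
python3 m.py 10; python3 - <<'E'
from h import *
im=cv2.imread("pics/t10.png")[:,:,::-1].copy()
th=np.radians(10);u=np.array([np.cos(th),np.sin(th)]);v=np.array([-u[1],u[0]]);S=np.array([514.7,102])
g=cv2.GaussianBlur(im,(3,3),0).astype(int)
# brightness profiles along u at several s, and along s at several u (sampled at plate-top height)
def prof(s,uu,z):
    P=np.c_[S+np.outer(uu,u)+np.outer(s,v),np.full(max(len(uu),len(s)),z)];q=proj("top",P).astype(np.float32)
    return cv2.remap(im.copy(),q[:,:1],q[:,1:],cv2.INTER_LINEAR)[:,0]
for s0 in (15,40,80):
    for a in (np.arange(-86,-54,2.),np.arange(54,86,2.)):
        print("s",s0,a[0],prof(np.full(len(a),s0),a,58).max(1).tolist())
for u0 in (-55,-35,-10,30,55):
    a=np.arange(-12,12,1.);p=prof(a,np.full(len(a),u0),58);print("u",u0,"R",p[:,0].tolist(),"G",p[:,1].tolist())
E
```

```text
[0.318 0.599 1.672 0.007 0.87  1.707] [494.1 244.8  42.6] [-0.4 -0.1  0.1] 8.42503528537505
s 15 -86.0 [74, 72, 74, 116, 168, 203, 202, 202, 201, 200, 197, 180, 175, 183, 200, 203]
s 15 54.0 [203, 203, 203, 204, 199, 186, 170, 189, 199, 201, 201, 199, 185, 151, 97, 86]
s 40 -86.0 [55, 54, 59, 80, 119, 132, 131, 129, 129, 129, 127, 121, 107, 123, 140, 149]
s 40 54.0 [203, 205, 205, 203, 197, 172, 164, 175, 197, 201, 201, 200, 191, 133, 95, 83]
s 80 -86.0 [55, 57, 56, 56, 65, 76, 80, 81, 80, 75, 70, 76, 96, 125, 142, 149]
s 80 54.0 [147, 148, 146, 144, 133, 110, 84, 76, 75, 78, 77, 77, 72, 59, 52, 50]
u -55 R [84, 107, 128, 148, 169, 185, 191, 196, 198, 197, 196, 182, 167, 162, 164, 167, 175, 184, 192, 194, 196, 197, 197, 198] G [84, 100, 112, 104, 97, 90, 82, 74, 73, 74, 76, 91, 107, 126, 146, 166, 178, 188, 197, 199, 201, 201, 201, 201]
u -35 R [104, 129, 147, 164, 178, 186, 192, 196, 197, 197, 180, 161, 148, 149, 151, 160, 175, 188, 192, 196, 198, 198, 198, 198] G [104, 128, 128, 118, 108, 95, 80, 72, 73, 73, 77, 82, 92, 118, 143, 163, 179, 193, 196, 199, 202, 201, 201, 201]
u -10 R [71, 91, 110, 133, 161, 184, 190, 196, 199, 198, 196, 187, 177, 169, 171, 173, 178, 185, 192, 195, 197, 198, 197, 197] G [69, 79, 88, 88, 85, 82, 77, 73, 72, 76, 80, 97, 117, 138, 155, 171, 183, 190, 197, 199, 200, 201, 201, 201]
u 30 R [93, 111, 126, 141, 157, 172, 186, 191, 196, 194, 181, 167, 159, 153, 149, 162, 177, 188, 192, 197, 198, 198, 198, 197] G [93, 104, 100, 95, 87, 77, 66, 66, 66, 68, 75, 82, 98, 119, 143, 161, 179, 192, 196, 201, 201, 201, 200, 200]
u 55 R [109, 141, 166, 177, 187, 193, 196, 198, 198, 197, 193, 178, 163, 157, 158, 159, 170, 182, 190, 194, 196, 198, 198, 198] G [112, 143, 163, 151, 139, 120, 96, 73, 70, 69, 73, 87, 101, 120, 140, 160, 173, 186, 195, 198, 201, 202, 202, 201]
```

Emit:
{"name": "carry_out", "arguments": {"plan": [{"tx": -1, "ty": -4, "tz": 2, "rx": 0, "ry": 0, "rz": 0}, {"tx": -1, "ty": -3, "tz": 2, "rx": 0, "ry": 0, "rz": 0}, {"tx": 0, "ty": -2, "tz": 0, "rx": 0, "ry": 0, "rz": 0}, {"tx": 0, "ty": -1, "tz": 0, "rx": 0, "ry": 0, "rz": 0}, {"tx": 0, "ty": 0, "tz": 0, "rx": 0, "ry": 0, "rz": 0}]}}

```text
time: 19.95
tool_pos: [493.0, 234.7, 48.1]
tcp_rot: [-3.136, -0.003, 0.177]
contact_force: [0.6, 0.5, 0.1]
grip_width: 0.5
finger_force: 0.0
```

Emit:
{"name": "carry_out", "arguments": {"plan": [{"tx": 0.2, "ty": -1, "tz": 0, "rx": 0, "ry": 0, "rz": 0}, {"tx": 0.2, "ty": -1, "tz": 0, "rx": 0, "ry": 0, "rz": 0}, {"tx": 0, "ty": 0, "tz": 0, "rx": 0, "ry": 0, "rz": 0}]}}

```text
time: 20.25
tool_pos: [493.3, 232.8, 47.7]
tcp_rot: [-3.136, -0.002, 0.177]
contact_force: [-0.3, 1.0, 0.4]
grip_width: 0.6
finger_force: 0.0
```

Emit:
{"name": "carry_out", "arguments": {"plan": [{"tx": 0.2, "ty": -1, "tz": 0, "rx": 0, "ry": 0, "rz": 0}, {"tx": 0.2, "ty": -1, "tz": 0, "rx": 0, "ry": 0, "rz": 0}, {"tx": 0.2, "ty": -1, "tz": 0, "rx": 0, "ry": 0, "rz": 0}, {"tx": 0, "ty": 0, "tz": 0, "rx": 0, "ry": 0, "rz": 0}]}}

```text
time: 20.65
tool_pos: [493.9, 229.8, 47.8]
tcp_rot: [-3.136, -0.002, 0.177]
contact_force: [0.4, -0.6, -0.0]
grip_width: 0.4
finger_force: 0.0
```

Emit:
{"name": "carry_out", "arguments": {"plan": [{"tx": 0.2, "ty": -1, "tz": 0, "rx": 0, "ry": 0, "rz": 0}, {"tx": 0.2, "ty": -1, "tz": 0, "rx": 0, "ry": 0, "rz": 0}, {"tx": 0, "ty": 0, "tz": 0, "rx": 0, "ry": 0, "rz": 0}]}}

```text
time: 20.95
tool_pos: [494.3, 227.8, 47.8]
tcp_rot: [-3.136, -0.002, 0.177]
contact_force: [0.0, 1.0, -0.2]
grip_width: 0.0
finger_force: 0.0
```

Emit:
{"name": "carry_out", "arguments": {"plan": [{"tx": 0.2, "ty": -1, "tz": 0, "rx": 0, "ry": 0, "rz": 0}, {"tx": 0.2, "ty": -1, "tz": 0, "rx": 0, "ry": 0, "rz": 0}, {"tx": 0.2, "ty": -1, "tz": 0, "rx": 0, "ry": 0, "rz": 0}, {"tx": 0, "ty": 0, "tz": 0, "rx": 0, "ry": 0, "rz": 0}]}}

```text
time: 21.35
tool_pos: [494.9, 224.9, 47.9]
tcp_rot: [-3.136, -0.002, 0.177]
contact_force: [0.0, 0.6, -0.5]
grip_width: 0.1
finger_force: 0.3
```

Emit:
{"name": "carry_out", "arguments": {"plan": [{"tx": 0.2, "ty": -1, "tz": 0, "rx": 0, "ry": 0, "rz": 0}, {"tx": 0.2, "ty": -1, "tz": 0, "rx": 0, "ry": 0, "rz": 0}, {"tx": 0.2, "ty": -1, "tz": 0, "rx": 0, "ry": 0, "rz": 0}, {"tx": 0, "ty": 0, "tz": 0, "rx": 0, "ry": 0, "rz": 0}]}}

```text
time: 21.75
tool_pos: [495.4, 223.6, 48.1]
tcp_rot: [-3.133, -0.003, 0.177]
contact_force: [-2.3, 9.5, 1.4]
grip_width: 0.6
finger_force: 3.8
```

Emit:
{"name": "carry_out", "arguments": {"plan": [{"tx": -0.5, "ty": 3, "tz": 0, "rx": 0, "ry": 0, "rz": 0}, {"tx": -1, "ty": 8, "tz": 0, "rx": 0, "ry": 0, "rz": 0}, {"tx": -1, "ty": 8, "tz": 0, "rx": 0, "ry": 0, "rz": 0}, {"tx": 0, "ty": 0, "tz": 20, "rx": 0, "ry": 0, "rz": 0}, {"tx": 0, "ty": 0, "tz": 30, "rx": 0, "ry": 0, "rz": 0}, {"tx": 0, "ty": 0, "tz": 30, "rx": 0, "ry": 0, "rz": 0}, {"tx": 0, "ty": 0, "tz": 30, "rx": 0, "ry": 0, "rz": 0}, {"tx": 0, "ty": 10, "tz": 20, "rx": 0, "ry": 0, "rz": 0}, {"tx": 0, "ty": 0, "tz": 0, "rx": 0, "ry": 0, "rz": 0}]}}

```text
time: 22.65
tool_pos: [494.4, 252.5, 180.9]
tcp_rot: [-3.135, -0.009, 0.178]
contact_force: [0.7, 0.8, -0.6]
grip_width: 0.5
finger_force: 0.0
```

```bash
python3 m.py 11; python3 - <<'E'
from h import *
im=cv2.imread("pics/t11.png")[:,:,::-1].copy()
th=np.radians(10);u=np.array([np.cos(th),np.sin(th)]);v=np.array([-u[1],u[0]]);S=np.array([514.7,102])
def prof(s,uu,z):
    P=np.c_[S+np.outer(uu,u)+np.outer(s,v),np.full(len(uu),z)];q=proj("top",P).astype(np.float32)
    return cv2.remap(im,q[:,:1],q[:,1:],cv2.INTER_LINEAR)[:,0]
for s0 in (15,40,75):
    for a in (np.arange(-86,-54,2.),np.arange(54,86,2.)): print("s",s0,a[0],prof(np.full(len(a),s0),a,58).max(1).tolist())
for u0 in (-50,0,50):
    a=np.arange(-6,8,1.);print("u",u0,prof(a,np.full(len(a),u0),58)[:,1].tolist())
    a=np.arange(98,120,2.);print("  far",prof(a,np.full(len(a),u0),58).max(1).tolist())
E
```

```text
[0.331 0.431 1.52  0.006 1.181 1.721] [494.4 252.5 180.9] [ 0.7  0.8 -0.6] 0.47784539221192684
s 15 -86.0 [75, 68, 63, 112, 168, 204, 204, 202, 203, 203, 199, 181, 175, 185, 202, 204]
s 15 54.0 [203, 203, 205, 204, 198, 186, 171, 191, 200, 202, 202, 201, 186, 151, 98, 87]
s 40 -86.0 [50, 51, 58, 82, 120, 132, 132, 131, 132, 133, 129, 121, 109, 124, 141, 150]
s 40 54.0 [147, 148, 150, 149, 142, 120, 109, 112, 128, 137, 149, 157, 147, 93, 59, 48]
s 75 -86.0 [54, 53, 57, 76, 105, 131, 128, 131, 134, 133, 128, 117, 110, 119, 149, 150]
s 75 54.0 [147, 147, 147, 148, 142, 123, 100, 116, 125, 128, 129, 130, 123, 97, 60, 48]
u -50 [78, 72, 71, 70, 81, 94, 111, 136, 161, 177, 187, 197, 199, 202]
  far [148, 149, 150, 149, 134, 104, 65, 53, 50, 51, 51]
u 0 [69, 67, 63, 65, 71, 77, 105, 135, 161, 176, 189, 197, 199, 201]
  far [37, 34, 32, 34, 32, 32, 38, 37, 32, 32, 41]
u 50 [80, 70, 63, 64, 64, 78, 109, 140, 161, 179, 195, 198, 202, 204]
  far [39, 40, 37, 34, 34, 36, 37, 36, 36, 36, 35]
```

```bash
python3 -c "
from plant import bot
print(bot.close_job())"
```

```text
the job is handed in; nothing more can be done
None
```

I handed the job in at about 23 s: the plate lies flat on the light base, white side up and pressed against the red rail, about 1.5 mm off centre along it by the top-camera measurement, and the gripper has let go and is clear of it.

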